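# Lock the sample rest and lean the tray on it

## Task

Lock the sample rest by turning the ribbed collar on its column clockwise (seen from above) until the collar's lug stands straight over the fixed index tab; do not leave it past the tab. Then take the single thin tray (not one of the two thicker stacks) and lean it, the same face up as it lies now, on the rest: one short end down on the plate behind the low lip, the other end sloping up over the round bar, centred and square to the lip. Do not set the tray on the rest before it is locked, and leave the stacks and the oil bottle where they stand.

Things in the scene. Friction and masses are not known exactly. Their poses are not given: they have to be found in the camera images.
- sample_rest: Fixed aluminium rest. Origin on the worktop under the tray's place; x from lip to bar, y left, z up. Sole plate x -78..52, y -48..48, foot plate x -11..51, y -140..-44, both 10 mm thick. Lip x -72..-64, y -40..40, top z 22. Round bar, diameter 12, along y at x 20, z 68, to y 71. Column at x 20, y -105, diameter 29, clamp block 26x34 up to z 79; cap screw, diameter 21, to z 114.
- collar_axis (a point): Point on the collar's vertical axis, at mid-height of the collar (x 20, y -105, z 96.5 mm in the rest's frame). The collar is a ribbed steel ring of 47 mm diameter, z 86.5 to 106.5, captive on the column.
- collar_lug (a point): Point on the collar's lug, 38 mm from the collar axis and at mid-height of the collar; it turns with the collar. The lug is a radial steel block 12 mm wide, 16 mm high, reaching to 46 mm from the axis.
- index_tab (a point): Top of the fixed steel index tab, 38 mm from the collar axis towards the rest's -y: the tab is 12 mm wide like the lug, reaches 49 mm from the axis, and its top is 6 mm below the underside of the lug. Lug straight over the tab = locked.
- lock_collar (a joint): Collar angle in rad, growing clockwise seen from above. At 0 the lug points 60 degrees to the left of the rest's +x; at 2.618 it stands straight over the index tab (locked mark); the stop is past the mark at 3.05. Friction holds it where it is left.
- bar_middle (a point): Top of the round bar, in the middle of the tray's place (x 20, y 0, z 74 mm in the rest's frame).
- lip_middle (a point): Foot of the lip's inner face on the sole plate, in the middle of its length (x -64, y 0, z 10 mm in the rest's frame).
- thin_tray: Loose single moulded-fibre tray, a stiff slab 69 mm (x) by 119 mm (y) by 9 mm high; origin at the centre of its underside, z up. Leaned properly it lies at about 40 degrees to the horizontal.
- mid_stack: Bystander: loose stack of trays 70x119 mm, 18 mm high; origin at the centre of its underside.
- thick_stack: Bystander: loose stack of trays 70x120 mm, 28 mm high; origin at the centre of its underside.
- oil_bottle: Bystander: small upright bottle with a pointed cap, 38 mm diameter, 118 mm high, loose, near the column; origin at the centre of its underside.

How it is judged (in metres and radians):
On the way, in this order (a step that is already met when the one before it is completed fails the run):
1. the lug stands over the index tab (collar at its locked mark, within 0.13 rad) (value of joint lock_collar between 2.488 and 2.748 rad), for 0.2 s.
2. the thin tray leans on the rest (angle between thin_tray's own z axis and vertical between 0.6 and 0.85 rad and contact force between thin_tray and sample_rest above 0.1 N), for 0.2 s.
At the end, for the whole second after the job is handed in: Collar within 0.13 rad of its mark (2.618). Thin tray at rest, released, face up at 35 to 48 degrees, one short end behind the lip, the other over the bar; in the rest's frame its origin at x -27..3, y -18..18, z 38..56 mm, its x axis within 0.17 rad of the lip's direction (all of step 1 and all of step 2 and x of thin_tray in the frame of sample_rest between -0.027 and 0.003 m and y of thin_tray in the frame of sample_rest between -0.018 and 0.018 m and z of thin_tray in the frame of sample_rest between 0.038 and 0.056 m and angle between the x axis of thin_tray and the y axis of sample_rest, either way round below 0.17 rad and linear speed of thin_tray below 0.02 m/s); the robot touches nothing.
It fails at once if the tray is set on the rest while the collar is not at its locked mark (contact force between thin_tray and sample_rest above 0.2 N and (value of joint lock_collar below 2.468 rad or value of joint lock_collar above 2.768 rad)).
It fails at once if a stack is shifted by more than 15 mm (distance of any of mid_stack, thick_stack from where it was at the start of the episode above 0.015 m).
It fails at once if the oil bottle is shifted by more than 15 mm or tipped (distance of oil_bottle from where it was at the start of the episode above 0.015 m or angle between oil_bottle's own z axis and vertical above 0.3 rad).
It also fails if it takes over 72 s, if anything falls off the work surface, if the arm or the gripper's body presses on something with over 40 N, if the wrist force passes 120 N, or if a joint passes its speed limit or range.

## Robot

A 6-joint arm with a two-finger parallel gripper is mounted at the origin on a cart in front of the work surface, level with it; the furniture and walls round the work are solid. World frame = base frame: x ahead of the robot, y to its left, z up, the work surface at z = 0. Lengths are in mm, angles in rad, forces in N, time in s.
With the tool pointing down it reaches from about 350 to 775 mm from the base axis. Payload 7.3 kg.
Tool frame: the origin (TCP) lies on the centre line of the jaws, within the pads' length; the fingertips stand 14 mm ahead of it and the grasp point (between the pads) lies 5 mm behind it; z points along the fingers, y is the line along which they close (so a half turn about z gives the same grasp; the last joint's range is limited). The gripper opens to 92 mm and grips with 3 to 60 N. Pads are 19 mm wide; open, the fingers measure 130 mm over their backs; the gripper's body (75 mm by 190 mm) begins 47 mm behind the grasp point.
Start: joints at [1.131, 0.342, 1.524, -0, 1.275, -0.146], TCP at [152.02, 502.527, 240.741] pointing down, gripper open.
Joint ranges: [-2.53, 2.53], [-0.77, 2.02], [0.04, 2.7], [-1, 4.14], [0.28, 2.66], [-3.11, 3.11]. Speed limits (rad/s): [2.57, 2.57, 3.14, 3.14, 3.14, 3.14].

## Interface

Orientations are given as [roll, pitch, yaw] about the fixed x, y, z axes, in that order (R = Rz(yaw) Ry(pitch) Rx(roll)).
In Python, from plant import get_obs, capture, bot, spot_in, trace, pinpoint gives the robot as it stands.
- The arm moves only by the tool play_rows, never from a script. Its argument "rows" is a list of rows, each a list of 2 entries, a list of its own where there are three numbers: the shift along the world's x, y, z in units of 3 cm (1.0 is 3 cm), then the turn, a rotation vector about the world's x, y, z in units of 8 degrees (1.0 is 8 degrees). A call has 1 to 12 rows; each row shifts and turns the commanded pose from where the row before left it; what a row does not reach is not made up. A row lasts 1/8 s, in which the tool goes at most 62.5 mm and 10.7 degrees, less where a joint would pass 70% of its speed; a pose out of reach is approached as far as the arm can. A call with a number of a shift or a turn outside -1 to 1 is refused whole. A call with a gripper value outside its range is refused whole. "hand" is the opening, from -1 (shut) to 1 (fully open), set as the call begins (left out, the last holds). The fingers move at their own pace and stop on an object; the grip force is fixed at half the most. Time passes only in rows, so rows that do not move let the fingers close. It gives the time, the measured TCP pose, the force, the opening and the grip force at its end, in the units of the state.
- get_obs(): the state, without advancing time (a new reading comes with each control period).
- capture(name): name is "scene" or "top" or "wrist"; returns a dict with "frame" (420x560x3 uint8, red, green, blue), "fov_y" (degrees; the focal length in pixels is half the picture's height over the tangent of half this angle, whatever the lens; pixels are square), "cx", "cy" (the principal point, pixels), "dist" ([k1, k2, p1, p2, k3] as OpenCV has them; the pictures are not rectified), "rvec" (rotation vector, rad) and "tvec" (3), from world to camera coordinates, as OpenCV has them; the wrist camera has in their place "hand_eye" (4x4, takes a point from camera to tool coordinates, whose origin is the TCP and whose axes are the flange's). Camera axes: x right, y down, z forward; pixel columns grow to the right and rows downward; lengths in mm; the calibration is good to about 2 mm. A picture is of the moment at which its call begins: read the wrist's pose just before it. There is no depth.
- bot.close_job(): hands the job in; it is judged then, once.
Trained networks look in the newest picture that a camera, given by its name, has taken for a name from the list of things; names that differ only in an ending like _2 or _b are one class to them, and where a whole thing is asked for, a point or a joint stands for the part that bears it (a point fixed in the world has none). Each returns a list of dicts, best first, with "p" (0 to 1); they miss things now and then, are a little off and sometimes report something else, mostly with a low value. They report only what shows in the picture. A call takes as long as a camera call.
- spot_in(query, camera): "at" ([row, column] in pixels, amid what is visible of it).
- trace(query, camera): "mask" (420x560 bool, what is visible of it) and "at" ([row, column] in pixels, amid what is visible of it).
- pinpoint(query, camera): "at" ([row, column] in pixels: a listed point, or the origin of a listed thing).
The state is a dict: "time": time; "joint_positions": joint angles; "dq": joint speeds; "tau": joint torques, N m; "tool_pos": TCP position; "tcp_rot": TCP orientation; "contact_force": force on the tool from outside, world axes, zero at the start; "moment": the same for the moment, N m; "grip_width": finger opening in mm; "finger_force": force on a finger pad.
Only numpy, scipy, OpenCV 4.12 (cv2) and the standard library are available. Lean on these libraries where they do the work, as an engineer would, in place of code of your own. Each camera call takes 0.05 s, during which the arm holds its last target. There are 200 camera calls.

## Working session

There is one attempt and no reset: what is moved stays moved. The work goes in short steps, Python scripts to look and compute and a tool call to move; the robot and the scene stay as the last step left them, time stands still between calls to the robot, and variables do not carry over. Pictures are saved under pics/ and viewed, at most 11 in all, crops included, and the job is handed in when it is done.

Besides the shell and the picture viewer there is one more tool, called after "Call:" by a JSON object that holds its "fn" and its "kwargs", one argument or row to a line. play_rows: Moves the arm, as the interface text tells. Shifts and turns lie within -1 to 1; 1 stands for 3 cm of shift or 8 degrees of turn. Its arguments: {"type":"object","properties":{"rows":{"type":"array"},"hand":{"type":"number"}},"required":["rows"]}

```bash
mkdir -p pics; ls; cat > h.py <<'E'
import numpy as np, cv2, sys
from plant import get_obs, capture, bot, spot_in, trace, pinpoint
from scipy.spatial.transform import Rotation as R
def cam(c):
    f=210/np.tan(np.radians(c['fov_y']/2))
    return np.array([[f,0,c['cx']],[0,f,c['cy']],[0,0,1.]]),np.array(c['dist'],float)
def shot(name):
    o=get_obs(); c=capture(name)
    if 'hand_eye' in c:
        T=np.eye(4);T[:3,:3]=R.from_euler('xyz',o['tcp_rot']).as_matrix();T[:3,3]=o['tool_pos']
        W=T@np.array(c['hand_eye']); c['W']=W
    else:
        Rm=cv2.Rodrigues(np.array(c['rvec'],float))[0]
        W=np.eye(4);W[:3,:3]=Rm.T;W[:3,3]=-Rm.T@np.array(c['tvec'],float).ravel();c['W']=W
    return c
def ray(c,at):
    K,d=cam(c);u=cv2.undistortPoints(np.array([[[at[1],at[0]]]],float),K,d)[0,0]
    return c['W'][:3,3],c['W'][:3,:3]@np.array([u[0],u[1],1.])
def onz(c,at,z):
    o,d=ray(c,at);return o+d*(z-o[2])/d[2]
def tri(rs):
    A=np.zeros((3,3));b=np.zeros(3)
    for o,d in rs:
        d=d/np.linalg.norm(d);P=np.eye(3)-np.outer(d,d);A+=P;b+=P@o
    x=np.linalg.solve(A,b);e=[np.linalg.norm(np.cross(x-o,d/np.linalg.norm(d))) for o,d in rs]
    return x,e
def proj(c,X):
    K,d=cam(c);Wi=np.linalg.inv(c['W']);return cv2.projectPoints(np.array(X,float).reshape(-1,1,3),cv2.Rodrigues(Wi[:3,:3])[0],Wi[:3,3],K,d)[0][:,0,::-1]
def save(c,n): cv2.imwrite(f'pics/{n}.png',c['frame'][:,:,::-1])
E
cat > m1.py <<'E'
from h import *
np.set_printoptions(precision=1,suppress=True)
C={n:shot(n) for n in('scene','top','wrist')}
for n in C: save(C[n],n+'0'); print(n,C[n]['W'][:3,3],C[n]['W'][:3,2])
for q in('sample_rest','collar_axis','collar_lug','index_tab','bar_middle','lip_middle','thin_tray','mid_stack','thick_stack','oil_bottle'):
    r=[]
    for n in C:
        p=pinpoint(q,n)
        if p: print(q,n,[(np.round(x['at']),round(x['p'],2)) for x in p[:2]])
        if p and p[0]['p']>.4: r.append(ray(C[n],p[0]['at']))
    if len(r)>1: print('   ',q,*tri(r))
E
python3 m1.py; python3 -c "
import cv2,numpy as np
cv2.imwrite('pics/all0.png',cv2.resize(np.vstack([cv2.imread('pics/scene0.png'),cv2.imread('pics/top0.png')]),(800*560//1120*1,600)))"
```

```text
pics
scene [ -72.2 -602.7  756.1] [ 0.5  0.5 -0.6]
top [ 314.1   -1.8 1381.7] [ 0.2  0.  -1. ]
wrist [ 84.6 522.7 385. ] [ 0.2 -0.1 -1. ]
sample_rest scene [(array([212., 220.]), 0.92), (array([278., 318.]), 0.44)]
sample_rest top [(array([242., 211.]), 0.59)]
    sample_rest [439.9 171.7  -6.5] [np.float64(3.0109407558814087), np.float64(3.010940755881456)]
collar_axis scene [(array([165., 232.]), 0.92), (array([217., 231.]), 0.72)]
collar_axis top [(array([202., 192.]), 0.77)]
    collar_axis [536.2 215.   85.2] [np.float64(1.1209158198854332), np.float64(1.1209158198855103)]
collar_lug scene [(array([157., 226.]), 0.47)]
index_tab scene [(array([154., 222.]), 0.68), (array([158., 241.]), 0.6)]
index_tab top [(array([190., 195.]), 0.87), (array([244., 209.]), 0.66)]
    index_tab [537.9 215.8 124.6] [np.float64(24.805948080284768), np.float64(24.80594808028462)]
bar_middle scene [(array([187., 203.]), 0.66), (array([304., 400.]), 0.54)]
bar_middle top [(array([246., 197.]), 0.85), (array([244., 339.]), 0.57)]
    bar_middle [419.1 197.7  78.9] [np.float64(0.8693280570420273), np.fl
[... 280 characters left out ...]
ray([215., 403.]), 0.92)]
    thin_tray [ 522.8 -369.8  -17.8] [np.float64(2.4909562898214612), np.float64(2.490956289821351)]
mid_stack scene [(array([244., 267.]), 0.9)]
mid_stack top [(array([236., 281.]), 0.71)]
    mid_stack [452.  -20.   -8.8] [np.float64(5.717549312759493), np.float64(5.717549312759512)]
thick_stack scene [(array([280., 316.]), 0.59)]
thick_stack top [(array([244., 341.]), 0.8)]
    thick_stack [ 436.6 -192.6   -3. ] [np.float64(0.5615133613385505), np.float64(0.5615133613385573)]
oil_bottle scene [(array([173., 216.]), 0.75)]
oil_bottle top [(array([193., 165.]), 0.52)]
    oil_bottle [562.1 313.4  -2. ] [np.float64(14.12554047756034), np.float64(14.125540477560197)]
```

View pics/scene0.png

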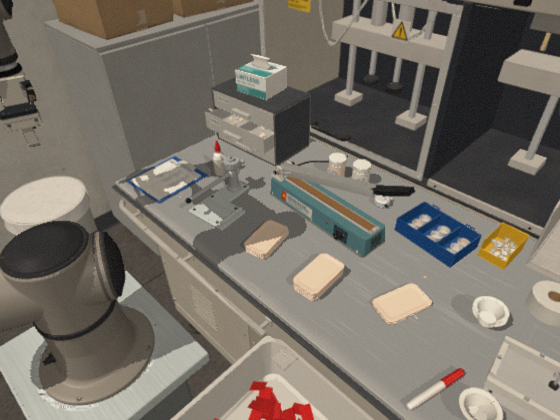

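View pics/top0.png

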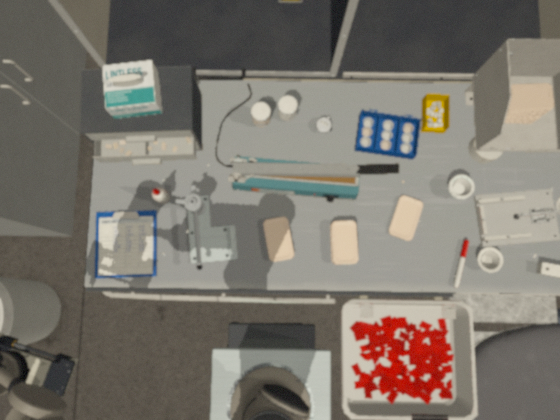

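The scene view shows the rest around (215,220) px, with the oil bottle behind it at (217,155) and three trays at (267,240), (320,276) and (402,303). In the top view the collar is at (193,202). I'm moving the wrist camera over the rest for a closer look.

Call:
{"fn": "play_rows", "kwargs": {
  "rows": [
    [[1, -0.9, 0.2], [0, 0, 0]],
    [[1, -0.9, 0.2], [0, 0, 0]],
    [[1, -0.9, 0.2], [0, 0, 0]],
    [[1, -0.9, 0.2], [0, 0, 0]],
    [[1, -0.9, 0], [0, 0, 0]],
    [[1, -0.9, 0], [0, 0, 0]],
    [[1, -0.9, 0], [0, 0, 0]],
    [[1, -0.9, 0], [0, 0, 0]],
    [[1, -0.9, 0], [0, 0, 0]],
    [[1, -0.9, 0], [0, 0, 0]],
    [[1, -0.9, 0], [0, 0, 0]],
    [[1, -0.9, 0], [0, 0, 0]]
  ],
  "hand": 1
}}

```text
time: 3.15
tool_pos: [512.9, 177.5, 264.8]
tcp_rot: [3.141, 0.0, 2.848]
contact_force: [-0.3, 0.3, -0.4]
grip_width: 92.0
finger_force: 0.0
```

```bash
sed -i "s/('scene','top','wrist')/('top','wrist')/; s/n+'0'/n+'1'/" m1.py; python3 m1.py; python3 -c "
from h import *
o=get_obs();print(o['tool_pos'],o['tcp_rot'],o['joint_positions'],o['time'])"
```

```text
top [ 314.1   -1.8 1381.7] [ 0.2  0.  -1. ]
wrist [448.6 195.1 409.1] [ 0.3 -0.1 -1. ]
sample_rest top [(array([242., 210.]), 0.56)]
sample_rest wrist [(array([103., 262.]), 0.65)]
    sample_rest [432.9 177.3   0.7] [np.float64(4.66553136466479), np.float64(4.665531364664776)]
collar_axis top [(array([202., 191.]), 0.96)]
collar_axis wrist [(array([209., 328.]), 0.83), (array([129., 209.]), 0.39)]
    collar_axis [527.4 209.9 126.4] [np.float64(0.6610628953618215), np.float64(0.6610628953620146)]
collar_lug top [(array([238., 278.]), 0.74)]
collar_lug wrist [(array([196., 372.]), 0.7)]
    collar_lug [ 301.7   35.  1084.4] [np.float64(57.411455417805975), np.float64(57.4114554178061)]
index_tab wrist [(array([238., 340.]), 0.57), (array([206., 330.]), 0.45)]
bar_middle top [(array([241., 194.]), 0.86)]
bar_middle wrist [(array([ 92., 276.]), 0.7)]
    bar_middle [429.  198.1 119.2] [np.float64(2.269059855206909), np.float64(2.269059855206915)]
lip_middle top [(array([240., 232.]), 0.9)]
lip_middle wrist [(array([129., 208.]), 0.71)]
    lip_middle [440.3 113.6  -2. ] [np.float64(2.3049450938067024), np.float64(2.3049450938067717)]
thin_tray top [(array([217., 401.]), 0.63)]
mid_stack top [(array([242., 277.]), 0.77)]
mid_stack wrist [(array([172., 101.]), 0.87)]
    mid_stack [442.5 -15.    3.5] [np.float64(4.3632728771159535), np.float64(4.363272877116061)]
thick_stack top [(array([246., 342.]), 0.81), (array([241., 195.]), 0.22)]
thick_stack wrist [(array([172., 102.]), 0.22)]
oil_bottle wrist [(array([184., 408.]), 0.72)]
[512.02319946 178.49775898 264.73349203] [ 3.14152908e+00 -1.17021732e-05  2.84778082e+00] [ 1.94037203e-01  3.56400971e-01  1.43510595e+00  6.31788317e-05
  1.35006627e+00 -1.08296112e+00] 4.25
```

View pics/wrist1.png

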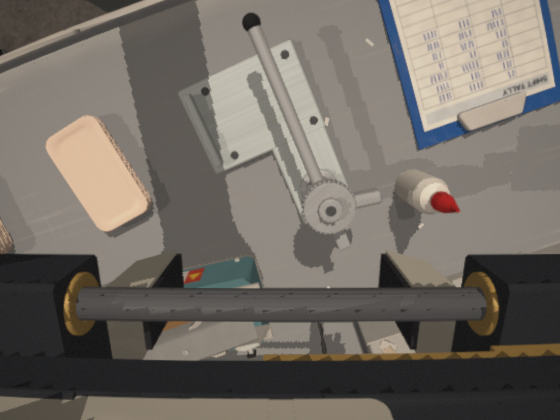

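The wrist view shows the collar centre at about (row 209, col 330), the lug pointing right to (378,198), the tab at (343,242) and the bottle at (415,187). The sole-plate corners and the bar end (251,20) are also clear. I'll fit the rest pose to these points.

```bash
cat > m2.py <<'E'
from h import *
from scipy.optimize import least_squares
np.set_printoptions(precision=2,suppress=True)
c=shot('wrist')
L=np.array([[20,-105,114],[-78,48,10],[52,48,10],[-78,-48,10],[20,71,68]],float)
P=np.array([[210,331],[92,180],[42,290],[172,218],[21,251]],float)
def W(p): 
    a=p[3];M=np.array([[np.cos(a),-np.sin(a),0],[np.sin(a),np.cos(a),0],[0,0,1]]);return M,L@M.T+p[:3]
s=least_squares(lambda p:(proj(c,W(p)[1])-P).ravel(),[437,174,0,np.radians(103)],loss='soft_l1')
print(s.x,np.degrees(s.x[3]),'\n',s.fun.reshape(-1,2))
M,_=W(s.x);p=np.r_[s.x[:2],0.]
print('collar',M@[20,-105,0]+p,'tab',M@[20,-143,0]+p)
ax=M@[20,-105,0]+p
l=onz(c,[198,378],104.5);d=l-ax;print('lug dir',np.degrees(np.arctan2(d[1],d[0])),np.hypot(*d[:2]))
l=onz(c,[196,372],96.5);d=l-ax;print('lug net',np.degrees(np.arctan2(d[1],d[0])),np.hypot(*d[:2]))
print('bottle tip',onz(c,[206,458],118),'base guess',onz(c,[187,410],0))
m=trace('oil_bottle','wrist');
ys,xs=np.where(m[0]['mask']);print(m[0]['p'],xs.min(),xs.max(),ys.min(),ys.max())
for z in(0,118): 
  for q in([xs.min()+15,],): print(z,onz(c,[ys[xs<xs.min()+15].mean(),xs.min()],z))
E
python3 m2.py
```

```text
[428.12 185.96 -11.25   1.68] 96.01810229565048 
 [[-0.63 -1.66]
 [ 0.96  0.3 ]
 [ 0.16  2.18]
 [ 2.52  0.1 ]
 [-2.19 -0.21]]
collar [530.44 216.86   0.  ] tab [568.23 220.84   0.  ]
lug dir 87.43492384959525 42.38943295244496
lug net 88.64944589227217 39.27950518395832
bottle tip [554.39 319.33 118.  ] base guess [560.45 318.1    0.  ]
0.64 175 377 20 255
0 [399.3   93.59   0.  ]
118 [412.37 123.9  118.  ]
```

```bash
cat >> m2.py <<'E'
print('-----z=0')
t=shot('top'); L2=np.array([[20,-105,114],[20,71,68],[-78,48,10],[-78,-48,10]],float);P2=np.array([[201.5,193],[268,199],[262.5,235],[226,235]],float)
sc=shot('scene')
def f(p,full=0):
    M=R.from_euler('z',p[2]).as_matrix();o=np.r_[p[:2],0]
    return np.r_[(proj(c,L@M.T+o)-P).ravel(),(2*(proj(t,L2@M.T+o)-P2)).ravel()]
s=least_squares(f,[437,174,np.radians(100)],loss='soft_l1');p=s.x
print(p,np.degrees(p[2]),'\n',s.fun.reshape(-1,2))
M=R.from_euler('z',p[2]).as_matrix();o=np.r_[p[:2],0]
ax=M@[20,-105,96.5]+o;print('collar',ax)
for a,z in(([198,378],104.5),([196,372],96.5)):
    d=onz(c,a,z)-ax;th=np.degrees(np.arctan2(d[1],d[0]));print('lug',th,np.hypot(*d[:2]),'joint',np.degrees(p[2])+60-th)
for X in((20,-105,114),(20,0,74),(-64,0,10)): print('scene px',X,proj(sc,M@X+o))
K=c['frame'].copy()
for im,cc,n in((c,c,'w'),(sc,sc,'s')):
    f0=im['frame'][:,:,::-1].copy()
    for x0,y0,z0 in [(-78,48,10),(52,48,10),(-78,-48,10),(20,71,68),(20,-72,74),(20,-105,114),(20,-143,82.5),(51,-140,10)]:
        q=proj(cc,M@[x0,y0,z0]+o)[0];cv2.circle(f0,(int(q[1]),int(q[0])),2,(0,0,255),-1)
    cv2.imwrite(f'pics/ov_{n}.png',f0)
a=cv2.resize(cv2.imread('pics/ov_w.png')[:270,150:500],None,fx=1.14,fy=1.14);b=cv2.resize(cv2.imread('pics/ov_s.png')[120:240,120:280],(400,308))
cv2.imwrite('pics/ov.png',np.hstack([a[:305],b[:305]]))
E
python3 m2.py | sed -n '/---/,$p'
```

```text
-----z=0
[428.89 185.18   1.66] 95.31504117874759 
 [[ 4.6  -1.95]
 [ 0.15 -2.89]
 [-0.64  2.76]
 [ 4.36 -2.88]
 [-4.51 -0.8 ]
 [-0.   -5.66]
 [ 4.24 -5.04]
 [-5.62 -0.61]
 [-1.46 -5.13]]
collar [531.59 214.82  96.5 ]
lug 89.02222963356797 44.39774116091564 joint 66.29281154517963
lug 90.29639207344395 41.31395461918133 joint 65.01864910530365
scene px (20, -105, 114) [[156.76 229.82]]
scene px (20, 0, 74) [[185.89 203.96]]
scene px (-64, 0, 10) [[216.18 228.32]]
```

View pics/ov.png

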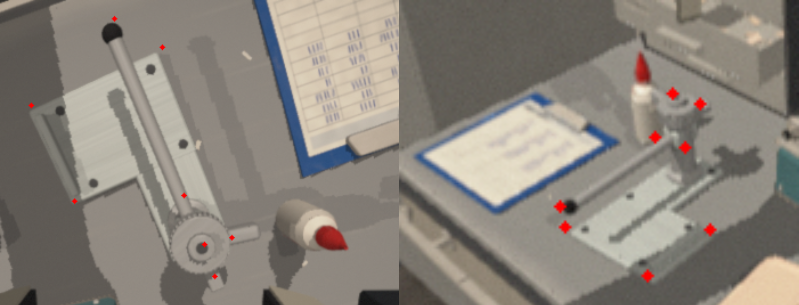

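The overlay shows the arm settled slightly after the first picture, so the pixels I picked are about 7 px off. I'll take a fresh enlarged crop and pick from that.

```bash
cat > m3.py <<'E'
from h import *
import pickle
c=shot('wrist');pickle.dump(c,open('w3.pkl','wb'))
cv2.imwrite('pics/z3.png',cv2.resize(c['frame'][0:265,160:480,::-1],None,fx=2.25,fy=2.25,interpolation=cv2.INTER_CUBIC))
E
python3 m3.py
```

```text
(no output)
```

View pics/z3.png

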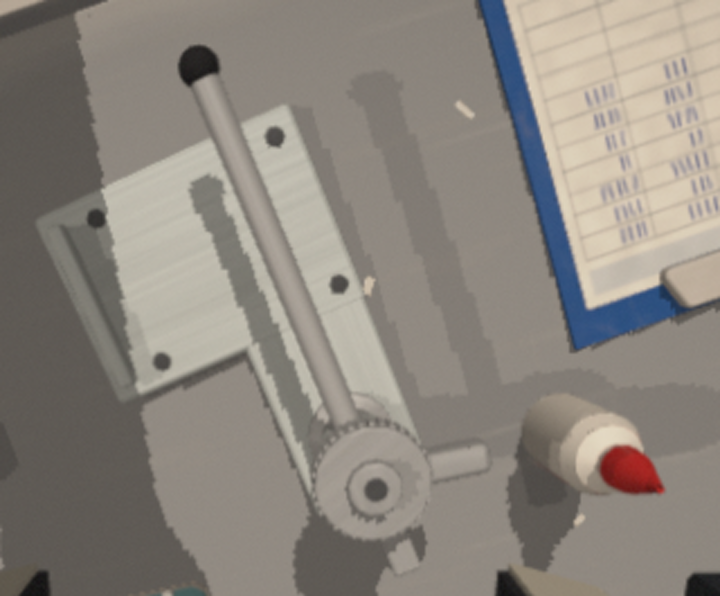

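The crop shows the sole corners at (38,221), (288,103) and (125,400), the plate's inner corner at (248,347), the screw top at (375,489), the lug axis running (430,467) to (490,456), and the bottle tip at (662,490).

```bash
cat > m4.py <<'E'
from h import *
import pickle
from scipy.optimize import least_squares
np.set_printoptions(precision=2,suppress=True)
c=pickle.load(open('w3.pkl','rb'))
px=lambda a:np.array([[y/2.25,160+x/2.25] for x,y in a])
L=np.array([[20,-105,114],[-78,48,10],[52,48,10],[-78,-48,10],[-11,-48,10],[20,-105,106.5]],float)
P=px([(375,489),(38,221),(288,103),(125,400),(248,347),(372,480)])
Bp=px([(213,90),(280,255),(340,415)])
for fz in (0,1):
    def f(p,all=1):
        M=R.from_euler('z',p[2]).as_matrix();o=np.r_[p[:2],p[3]*fz]
        r=(proj(c,L@M.T+o)-P).ravel()
        q=proj(c,np.array([[20,60,68],[20,-70,68]])@M.T+o);n=np.array([-(q[1]-q[0])[1],(q[1]-q[0])[0]]);n/=np.linalg.norm(n)
        return np.r_[r,(Bp-q[0])@n]
    s=least_squares(f,[437,174,np.radians(103),0],loss='soft_l1');p=s.x
    print(p,np.degrees(p[2]),'\n',s.fun)
    M=R.from_euler('z',p[2]).as_matrix();o=np.r_[p[:2],fz*p[3]]
    ax=M@[20,-105,96.5]+o;print('collar',ax)
    a,b=px([(430,467),(490,456)]);zl=104.5+o[2]
    A,B=onz(c,a,zl),onz(c,b,zl);d=B-A;e=B-ax
    for v in(d,e): th=np.degrees(np.arctan2(v[1],v[0]));print('lug',th,np.hypot(*v[:2]),'joint',np.degrees(p[2])+60-th)
    print('bottle',onz(c,px([(662,490)])[0],118+o[2]))
sc=shot('scene')
for X in((20,-105,114),(20,0,74),(-64,0,10)): print('scene px',X,proj(sc,M@X+o))
print(c['W'])
E
python3 m4.py
```

```text
[430.77 181.84   1.68   0.  ] 95.97140488225806 
 [-0.29  0.36 -2.26 -2.21 -1.88  1.41  1.64 -1.93  1.33 -0.66  1.4   0.62
  0.3   0.22 -1.9 ]
collar [533.12 212.66  96.5 ]
lug 83.91995135714821 23.149492388779233 joint 72.05145352510986
lug 86.03861514532447 45.5613941025918 joint 69.9327897369336
bottle [563.5  314.51 118.  ]
[431.58 181.89   1.68  -7.21] 96.01934923573404 
 [-1.71 -0.28 -1.08 -0.03  0.22  1.46  1.29 -0.46  1.36 -0.17  0.06  0.02
  0.5   0.35 -1.84]
collar [533.9  212.79  89.29]
lug 83.91995135714814 23.696822306338355 joint 72.0993978785859
lug 84.46050895835826 46.9394147117656 joint 71.55884027737578
bottle [566.44 317.37 110.79]
scene px (20, -105, 114) [[158.87 231.17]]
scene px (20, 0, 74) [[188.12 205.78]]
scene px (-64, 0, 10) [[218.11 230.32]]
[[  0.29   0.92   0.25 444.66]
 [  0.96  -0.28  -0.07 198.8 ]
 [  0.     0.26  -0.97 409.62]
 [  0.     0.     0.     1.  ]]
```

Call:
{"fn": "play_rows", "kwargs": {
  "rows": [
    [[0.07, 0.115, -0.2], [0, 0, -0.94]],
    [[0.07, 0.115, -0.2], [0, 0, -0.94]],
    [[0.07, 0.115, -0.2], [0, 0, -0.94]],
    [[0.07, 0.115, -0.2], [0, 0, -0.94]],
    [[0.07, 0.115, -0.2], [0, 0, -0.94]],
    [[0.07, 0.115, -0.2], [0, 0, -0.94]],
    [[0.07, 0.115, -0.2], [0, 0, -0.94]],
    [[0.07, 0.115, -0.2], [0, 0, -0.94]],
    [[0.07, 0.115, -0.2], [0, 0, -0.94]],
    [[0.07, 0.115, -0.2], [0, 0, -0.94]],
    [[0, 0, 0], [0, 0, 0]],
    [[0, 0, 0], [0, 0, 0]]
  ]
}}

```text
time: 6.15
tool_pos: [533.1, 212.9, 205.0]
tcp_rot: [3.141, 0.0, 1.538]
contact_force: [-0.3, -0.0, -0.2]
grip_width: 91.8
finger_force: 0.0
```

```bash
python3 - <<'E'
from h import *
o=get_obs();print(o['tool_pos'],np.degrees(o['tcp_rot']),o['joint_positions'],o['contact_force'],o['time'])
c=shot('wrist');save(c,'w5')
for q in('collar_axis','collar_lug','index_tab','oil_bottle'):
    r=pinpoint(q,'wrist');print(q,[(np.round(x['at']),round(x['p'],2)) for x in r[:2]])
    if r and q!='oil_bottle': print(onz(c,r[0]['at'],96.5 if q!='index_tab' else 82.5))
E
```

```text
[533.07175516 212.92262716 204.9672995 ] [1.79983050e+02 3.69863893e-03 8.81106789e+01] [ 2.46596093e-01  4.60489806e-01  1.44125329e+00 -1.51940520e-04
  1.23958302e+00  2.79620347e-01] [-0.31603752 -0.02475623 -0.15384932] 6.15
collar_axis [(array([221., 283.]), 0.87)]
[534.20608009 211.02834296  96.5       ]
collar_lug [(array([165., 285.]), 0.7)]
[536.97565796 250.8803533   96.5       ]
index_tab []
oil_bottle [(array([ 81., 305.]), 0.82)]
```

View pics/w5.png

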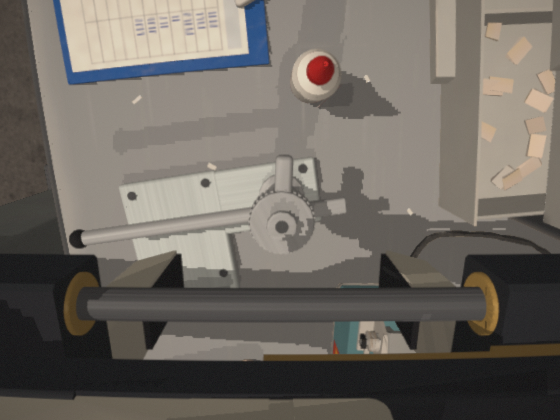

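The wrist view shows the collar centred between the fingers at (282,220), with the lug pointing up at (285,165), perpendicular to the closing line. I'll go down and grip.

Call:
{"fn": "play_rows", "kwargs": {
  "rows": [
    [[0, -0.03, -0.85], [0, 0, 0]],
    [[0, 0, -0.85], [0, 0, 0]],
    [[0, 0, -0.85], [0, 0, 0]],
    [[0, 0, -0.5], [0, 0, 0]],
    [[0, 0, -0.4], [0, 0, 0]],
    [[0, 0, 0], [0, 0, 0]],
    [[0, 0, 0], [0, 0, 0]]
  ]
}}

```text
time: 7.28
tool_pos: [533.6, 212.2, 102.0]
tcp_rot: [3.14, -0.0, 1.535]
contact_force: [0.8, -0.3, 0.4]
grip_width: 91.8
finger_force: 0.0
```

Call:
{"fn": "play_rows", "kwargs": {
  "rows": [
    [[0, 0, 0], [0, 0, 0]],
    [[0, 0, 0], [0, 0, 0]],
    [[0, 0, 0], [0, 0, 0]],
    [[0, 0, 0], [0, 0, 0]],
    [[0, 0, 0], [0, 0, 0]],
    [[0, 0, 0], [0, 0, 0]]
  ],
  "hand": -1
}}

```text
time: 8.02
tool_pos: [533.5, 212.1, 101.3]
tcp_rot: [3.14, -0.0, 1.535]
contact_force: [2.6, -0.1, -0.9]
grip_width: 44.5
finger_force: 30.0
```

Call:
{"fn": "play_rows", "kwargs": {
  "rows": [
    [[0, 0, 0], [0, 0, -0.5]],
    [[0, 0, 0], [0, 0, -1]],
    [[0, 0, 0], [0, 0, -1]],
    [[0, 0, 0], [0, 0, -1]],
    [[0, 0, 0], [0, 0, -1]],
    [[0, 0, 0], [0, 0, -1]],
    [[0, 0, 0], [0, 0, -1]],
    [[0, 0, 0], [0, 0, -1]],
    [[0, 0, 0], [0, 0, -1]],
    [[0, 0, 0], [0, 0, -0.5]],
    [[0, 0, 0], [0, 0, 0]],
    [[0, 0, 0], [0, 0, 0]]
  ]
}}

```text
time: 9.52
tool_pos: [533.6, 212.1, 101.3]
tcp_rot: [3.141, -0.001, 0.28]
contact_force: [5.3, 0.2, -2.9]
grip_width: 44.4
finger_force: 30.0
```

```bash
python3 - <<'E'
from h import *
o=get_obs();print(o['tool_pos'],np.degrees(o['tcp_rot']),o['contact_force'],o['moment'],o['time'])
c=shot('wrist');save(c,'w6')
for n in('wrist','scene','top'):
  c=shot(n)
  cv2.imwrite(f'pics/{n}6.png',c['frame'][:,:,::-1])
  for q in('collar_axis','collar_lug','index_tab'):
    r=pinpoint(q,n);print(n,q,[(np.round(x['at']),round(x['p'],2)) for x in r[:2]])
a=cv2.imread('pics/w6.png');b=cv2.imread('pics/scene6.png')[110:210,170:270]
cv2.imwrite('pics/c6.png',np.hstack([cv2.resize(a,(400,300)),cv2.resize(b,(300,300),interpolation=cv2.INTER_CUBIC)]))
E
```

```text
[533.58762471 212.05054092 101.30326512] [ 1.79981275e+02 -6.52891312e-02  1.60319552e+01] [ 5.29094877  0.23036049 -2.89004288] [-0.10669097 -0.53316671 -0.07833172] 9.525
wrist collar_axis [(array([284., 281.]), 0.75), (array([140., 143.]), 0.63)]
wrist collar_lug [(array([196., 284.]), 0.63)]
wrist index_tab [(array([192., 295.]), 0.88)]
scene collar_axis [(array([162., 232.]), 0.77), (array([153., 241.]), 0.42)]
scene collar_lug [(array([155., 241.]), 0.48)]
scene index_tab [(array([158., 240.]), 0.93), (array([303., 400.]), 0.72)]
top collar_axis [(array([204., 186.]), 0.95)]
top collar_lug []
top index_tab []
```

View pics/c6.png

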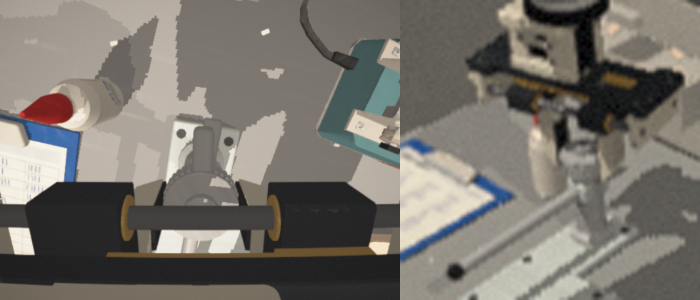

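The wrist view shows the lug carried round with the gripper, pointing up next to the tab and still slightly short of it. I'll turn the remainder, then release and measure.

Call:
{"fn": "play_rows", "kwargs": {
  "rows": [
    [[0, 0, 0], [0, 0, -0.5]],
    [[0, 0, 0], [0, 0, -0.5]],
    [[0, 0, 0], [0, 0, 0]],
    [[0, 0, 0], [0, 0, 0]]
  ]
}}

```text
time: 10.68
tool_pos: [533.6, 212.0, 101.3]
tcp_rot: [3.141, -0.001, 0.14]
contact_force: [5.7, -0.3, -2.1]
grip_width: 44.2
finger_force: 30.0
```

```bash
cat > m7.py <<'E'
from h import *
c=shot('wrist');ax=np.array([533.6,212.3])
for q,z in(('collar_lug',96.5),('index_tab',82.5)):
    for x in pinpoint(q,'wrist')[:2]:
        d=onz(c,x['at'],z)[:2]-ax;print(q,np.round(x['at']),round(x['p'],2),np.degrees(np.arctan2(d[1],d[0])),np.hypot(*d))
import sys
cv2.imwrite(f'pics/{sys.argv[1]}.png',cv2.resize(c['frame'][120:320,180:400,::-1],None,fx=3,fy=3,interpolation=cv2.INTER_CUBIC))
E
python3 m7.py c7
```

```text
collar_lug [194. 285.] 0.74 5.34562666468061 38.495781511612165
index_tab [191. 283.] 0.94 6.136139299915747 37.05802622571479
```

View pics/c7.png

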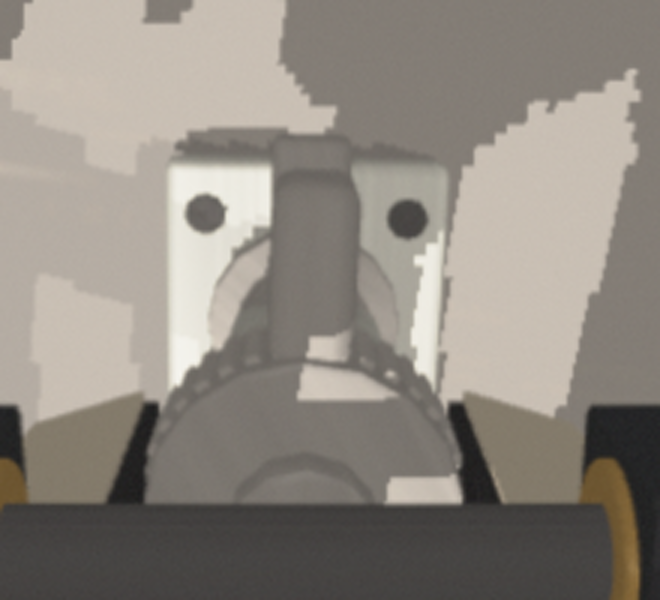

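The lug sits straight over the tab: the lug measures 5.3° against 6.1° for the tab. I'll release, rise, and travel to the tray.

Call:
{"fn": "play_rows", "kwargs": {
  "rows": [
    [[0, 0, 0], [0, 0, 0]],
    [[0, 0, 0], [0, 0, 0]],
    [[0, 0, 0], [0, 0, 0]],
    [[0, 0, 0], [0, 0, 0]],
    [[0, 0, 0.5], [0, 0, 0]],
    [[0, 0, 1], [0, 0, 0]],
    [[0, 0, 1], [0, 0, 0]],
    [[0, 0, 1], [0, 0, 0]],
    [[0, 0, 0.6], [0, 0, 0]],
    [[0, -0.5, 0], [0, 0, 0]],
    [[0, -1, 0], [0, 0, 0]],
    [[0, -1, 0], [0, 0, 0]]
  ],
  "hand": 1
}}

```text
time: 12.32
tool_pos: [532.3, 135.5, 223.5]
tcp_rot: [3.141, 0.002, 0.139]
contact_force: [0.3, -0.1, 0.6]
grip_width: 91.9
finger_force: 0.0
```

```bash
python3 - <<'E'
from h import *
o=get_obs();print(o['tool_pos'],o['time'],o['grip_width'])
C={n:shot(n) for n in('scene','top')}
for q in('collar_lug','index_tab'):
  for n in C: print(q,n,[(np.round(x['at']),round(x['p'],2)) for x in pinpoint(q,n)[:2]])
# tray corner estimates from masks, footprint & height by stereo of min-area-rect
for q in('thin_tray','mid_stack','thick_stack'):
  for n in C:
    m=trace(q,n)
    for x in m[:1]:
        (cx,cy),(w,h),a=cv2.minAreaRect(cv2.findContours(x['mask'].astype(np.uint8),0,1)[0][0]);print(q,n,round(x['p'],2),np.round(x['at']),x['mask'].sum(),np.round([cx,cy,w,h,a],1),onz(C[n],(cy,cx),9))
E
```

```text
[532.31981871 135.51065407 223.52665985] 12.325 91.86535836649468
collar_lug scene [(array([216., 232.]), 0.69)]
collar_lug top []
index_tab scene [(array([159., 241.]), 0.85)]
index_tab top [(array([244., 341.]), 0.26)]
thin_tray scene 0.8 [303. 399.] 1528 [401.5 303.5  31.8  54.1  63.4] [ 507.3494694  -374.05960898    9.        ]
thin_tray top 0.73 [217. 197.] 342 [198.  213.5  17.   22.   90. ] [515.81581025 209.43906998   9.        ]
mid_stack scene 0.66 [240. 267.] 1028 [266.3 238.8  25.5  44.5  45. ] [445.31067479 -16.47559095   9.        ]
mid_stack top 0.6 [238. 278.] 1032 [278.  239.1  42.3  25.4  79.7] [447.10931189 -15.80792818   9.        ]
thick_stack scene 0.9 [277. 318.] 1458 [318.3 276.3  31.6  53.2  48.4] [ 441.74130673 -194.44142453    9.        ]
thick_stack top 0.79 [243. 340.] 1120 [343.2 241.9  44.   26.6  87. ] [ 442.02212862 -196.86787918    9.        ]
```

Call:
{"fn": "play_rows", "kwargs": {
  "rows": [
    [[-0.15, -1, 0], [0, 0, -0.3]],
    [[-0.15, -1, 0], [0, 0, -0.3]],
    [[-0.15, -1, 0], [0, 0, -0.3]],
    [[-0.15, -1, 0], [0, 0, -0.3]],
    [[-0.15, -1, 0], [0, 0, -0.3]],
    [[-0.15, -1, 0], [0, 0, -0.3]],
    [[-0.15, -1, 0], [0, 0, -0.3]],
    [[-0.15, -1, 0], [0, 0, -0.3]],
    [[-0.15, -1, 0], [0, 0, -0.3]],
    [[-0.15, -1, 0], [0, 0, -0.3]],
    [[-0.15, -1, 0], [0, 0, -0.3]],
    [[-0.15, -1, 0], [0, 0, -0.3]]
  ]
}}

```text
time: 14.42
tool_pos: [479.0, -223.6, 224.3]
tcp_rot: [3.142, -0.0, -0.365]
contact_force: [-0.1, -0.9, -0.2]
grip_width: 91.7
finger_force: 0.0
```

Call:
{"fn": "play_rows", "kwargs": {
  "rows": [
    [[0, -1, 0], [0, 0, 0]],
    [[0, -0.8, 0], [0, 0, 0]],
    [[0, -0.6, 0], [0, 0, 0]],
    [[0, 0, 0], [0, 0, 0]],
    [[0, 0, 0], [0, 0, 0]],
    [[0, 0, 0], [0, 0, 0]]
  ]
}}

```text
time: 15.18
tool_pos: [479.1, -294.0, 224.3]
tcp_rot: [-3.141, 0.0, -0.363]
contact_force: [0.2, -0.0, -0.5]
grip_width: 91.8
finger_force: 0.0
```

```bash
python3 - <<'E'
from h import *
import pickle
c=shot('wrist');save(c,'w8');pickle.dump(c,open('w8.pkl','wb'));print(get_obs()['tool_pos'],get_obs()['time'])
for q in('thin_tray','mid_stack','thick_stack'):
  print(q,[(np.round(x['at']),round(x['p'],2)) for x in pinpoint(q,'wrist')[:2]])
m=trace('thin_tray','wrist')
for x in m[:1]:
    r=cv2.minAreaRect(max(cv2.findContours(x['mask'].astype(np.uint8),0,1)[0],key=cv2.contourArea));print(x['p'],r)
    B=np.array([onz(c,(b[1],b[0]),9) for b in cv2.boxPoints(r)]);print(np.round(B,1),B.mean(0),np.linalg.norm(B-np.roll(B,1,0),axis=1))
E
```

```text
[ 479.16249751 -294.10748549  224.38219755] 15.225
thin_tray [(array([125., 338.]), 0.7), (array([253., 207.]), 0.27)]
mid_stack []
thick_stack [(array([252., 206.]), 0.95)]
0.89 ((342.710693359375, 124.41291809082031), (73.16972351074219, 126.59725189208984), 1.0416265726089478)
[[ 472.3 -317.1    9. ]
 [ 583.1 -359.4    9. ]
 [ 558.5 -422.6    9. ]
 [ 445.2 -385.2    9. ]] [ 514.7877325  -371.06584387    9.        ] [ 73.3177922  118.58120406  67.8159337  119.33459275]
```

View pics/w8.png

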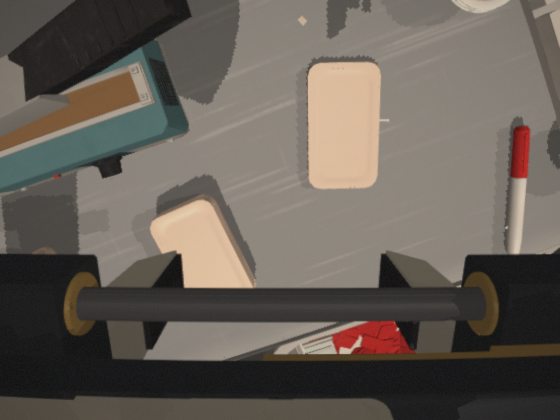

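The view shows the thin tray at (344,125), squared up with the tool. I'll shift to a second viewpoint for a stereo check of its height.

Call:
{"fn": "play_rows", "kwargs": {
  "rows": [
    [[0, -1, 0], [0, 0, 0.15]],
    [[0, -1, 0], [0, 0, 0]],
    [[0, -0.6, 0], [0, 0, 0]],
    [[0, 0, 0], [0, 0, 0]],
    [[0, 0, 0], [0, 0, 0]],
    [[0, 0, 0], [0, 0, 0]]
  ]
}}

```text
time: 16.18
tool_pos: [479.2, -371.9, 224.4]
tcp_rot: [-3.141, 0.0, -0.342]
contact_force: [0.1, 0.9, -0.1]
grip_width: 91.5
finger_force: 0.0
```

```bash
python3 - <<'E'
from h import *
import pickle
c0=pickle.load(open('w8.pkl','rb'))
c=shot('wrist');save(c,'w9');print(get_obs()['tool_pos'],np.degrees(get_obs()['tcp_rot']),get_obs()['time'])
sc=shot('scene')
m=[x for x in trace('thin_tray','wrist')][:1]
for x in m:
    r=cv2.minAreaRect(max(cv2.findContours(x['mask'].astype(np.uint8),0,1)[0],key=cv2.contourArea));print(x['p'],r)
    B=np.array([onz(c,(b[1],b[0]),9) for b in cv2.boxPoints(r)]);print(np.round(B,1),B.mean(0),np.linalg.norm(B-np.roll(B,1,0),axis=1))
    print('top tri',tri([ray(c0,(124.4,342.7)),ray(c,(r[0][1],r[0][0]))]), tri([ray(sc,(303,400.5)),ray(c,(r[0][1],r[0][0]))]))
E
```

```text
[ 479.23150546 -372.042418    224.46524168] [ 1.79999959e+02 -4.65723947e-03 -1.95793865e+01] 16.225
0.77 ((267.5, 154.0), (122.0, 71.0), 90.0)
[[ 580.9 -359.4    9. ]
 [ 558.5 -422.2    9. ]
 [ 446.2 -384.1    9. ]
 [ 470.4 -316.     9. ]] [ 514.00761096 -370.41345522    9.        ] [118.68588134  66.65365717 118.52482967  72.19092455]
top tri (array([ 516.59642251, -371.3246895 ,   10.6053777 ]), [np.float64(0.3844558269166108), np.float64(0.38445582691660407)]) (array([ 515.01364136, -369.62510973,   -1.07412868]), [np.float64(0.9543502031386423), np.float64(0.9543502031385357)])
```

Call:
{"fn": "play_rows", "kwargs": {
  "rows": [
    [[0.4, 0.02, -0.5], [0, 0, -0.05]],
    [[0.4, 0.02, -1], [0, 0, 0]],
    [[0.38, 0, -1], [0, 0, 0]],
    [[0, 0, -1], [0, 0, 0]],
    [[0, 0, -1], [0, 0, 0]],
    [[0, 0, -1], [0, 0, 0]],
    [[0, 0, -0.8], [0, 0, 0]],
    [[0, 0, -0.4], [0, 0, 0]],
    [[0, 0, -0.22], [0, 0, 0]],
    [[0, 0, 0], [0, 0, 0]],
    [[0, 0, 0], [0, 0, 0]]
  ]
}}

```text
time: 17.7
tool_pos: [514.9, -372.0, 17.6]
tcp_rot: [3.141, -0.002, -0.35]
contact_force: [0.3, 0.6, 0.8]
grip_width: 92.1
finger_force: 0.0
```

Call:
{"fn": "play_rows", "kwargs": {
  "rows": [
    [[0, 0, 0], [0, 0, 0]],
    [[0, 0, 0], [0, 0, 0]],
    [[0, 0, 0], [0, 0, 0]],
    [[0, 0, 0], [0, 0, 0]],
    [[0, 0, 0], [0, 0, 0]]
  ],
  "hand": -1
}}

```text
time: 18.32
tool_pos: [514.5, -371.8, 16.9]
tcp_rot: [3.141, -0.0, -0.35]
contact_force: [-0.0, 0.7, 2.3]
grip_width: 67.5
finger_force: 30.0
```

Call:
{"fn": "play_rows", "kwargs": {
  "rows": [
    [[0, 0, 0.5], [0, 0, 0]],
    [[0, 0, 1], [0, 0, 0]],
    [[0, 0, 1], [0, 0, 0]],
    [[0, 0, 1], [0, 0, 0]],
    [[0, 0, 1], [0, 0, 0]],
    [[0, 0, 1], [0, 0, 0]],
    [[-0.15, 0.6, 0], [0, 0, 0.8]],
    [[-0.15, 1, 0], [0, 0, 0.8]],
    [[-0.15, 1, 0], [0, 0, 0.8]],
    [[-0.15, 1, 0], [0, 0, 0.8]],
    [[-0.15, 1, 0], [0, 0, 0.8]],
    [[-0.15, 1, 0], [0, 0, 0.8]]
  ]
}}

```text
time: 19.82
tool_pos: [487.2, -202.7, 182.5]
tcp_rot: [3.141, -0.001, 0.324]
contact_force: [-0.2, 0.4, -0.4]
grip_width: 67.4
finger_force: 30.0
```

Call:
{"fn": "play_rows", "kwargs": {
  "rows": [
    [[-0.15, 1, 0], [0, 0, 0.81]],
    [[-0.15, 1, 0], [0, 0, 0.81]],
    [[-0.15, 1, 0], [0, 0, 0.81]],
    [[-0.15, 1, 0], [0, 0, 0.81]],
    [[-0.15, 1, 0], [0, 0, 0.81]],
    [[-0.15, 1, 0], [0, 0, 0.81]],
    [[-0.15, 1, 0], [0, 0, 0.81]],
    [[-0.15, 1, 0], [0, 0, 0.81]],
    [[-0.15, 1, 0], [0, 0, 0.81]],
    [[-0.15, 1, 0], [0, 0, 0.81]],
    [[-0.15, 0.8, 0], [0, 0, 0.81]],
    [[-0.15, 0.4, 0], [0, 0, 0.81]]
  ]
}}

```text
time: 21.32
tool_pos: [433.2, 133.5, 182.5]
tcp_rot: [3.14, -0.0, 1.683]
contact_force: [0.7, 0.8, -0.1]
grip_width: 67.5
finger_force: 30.0
```

Call:
{"fn": "play_rows", "kwargs": {
  "rows": [
    [[0, 0, 0], [0.5, 0.05, 0]],
    [[0, 0, 0], [0.9, 0.094, 0]],
    [[0, 0, 0], [0.9, 0.094, 0]],
    [[0, 0, 0], [0.9, 0.094, 0]],
    [[0, 0, 0], [0.9, 0.094, 0]],
    [[0, 0, 0], [0.87, 0.094, 0]],
    [[0, 0, 0], [0, 0, 0]],
    [[0, 0, 0], [0, 0, 0]],
    [[0, 0, 0], [0, 0, 0]]
  ]
}}

```text
time: 22.45
tool_pos: [433.4, 132.9, 182.2]
tcp_rot: [3.138, -0.696, 1.681]
contact_force: [0.2, 0.4, -1.5]
grip_width: 67.2
finger_force: 30.0
```

```bash
cat > m10.py <<'E'
from h import *
np.set_printoptions(precision=3,suppress=True)
o=get_obs();M=R.from_euler('z',96.0,degrees=True).as_matrix();p=np.array([430.8,181.8,0])
T=R.from_euler('xyz',o['tcp_rot']).as_matrix()
org=o['tool_pos']+T@[0,0,16.8]
print('time',o['time'],'TCP',o['tool_pos'],'tray origin in rest',M.T@(org-p),'normal',M.T@(-T[:,2]),'tray x',M.T@T[:,1],'width',o['grip_width'],'j',o['joint_positions'],o['contact_force'])
print('tilt',np.degrees(np.arccos(-T[2,2])))
E
python3 m10.py
```

```text
time 22.45 TCP [433.394 132.89  182.245] tray origin in rest [-38.144   2.523 169.351] normal [-0.641  0.001  0.768] tray x [ 0.003 -1.     0.003] width 67.17591022264688 j [-0.301  0.38   1.88   0.664  1.273 -0.74 ] [ 0.241  0.4   -1.506]
tilt 39.869176051601855
```

Call:
{"fn": "play_rows", "kwargs": {
  "rows": [
    [[0, 0.5, 0], [0, 0, 0]],
    [[-0.02, 0.47, 0], [0, 0, 0]],
    [[0, 0, -0.8], [0, 0, 0]],
    [[0, 0, -1], [0, 0, 0]],
    [[0, 0, -0.8], [0, 0, 0]],
    [[0, 0, -0.5], [0, 0, 0]],
    [[0, 0, 0], [0, 0, 0]],
    [[0, 0, 0], [0, 0, 0]],
    [[0, 0, 0], [0, 0, 0]]
  ]
}}

```text
time: 23.58
tool_pos: [433.2, 161.4, 89.3]
tcp_rot: [3.137, -0.697, 1.68]
contact_force: [-0.2, 0.1, -1.7]
grip_width: 67.5
finger_force: 30.0
```

```bash
cat >> m10.py <<'E'
a=shot('wrist');b=shot('scene')
cv2.imwrite('pics/'+sys.argv[1]+'.png',np.hstack([cv2.resize(a['frame'],(400,300)),cv2.resize(b['frame'][110:260,130:330],(400,300),interpolation=cv2.INTER_CUBIC)])[:,:,::-1])
E
python3 m10.py c11
```

```text
time 23.575 TCP [433.22  161.411  89.319] tray origin in rest [-9.743 -0.302 76.441] normal [-0.642  0.002  0.767] tray x [ 0.001 -1.     0.003] width 67.47104115704647 j [-0.241  0.543  1.968  0.767  1.057 -0.884] [-0.207  0.12  -1.732]
tilt 39.95242192620482
```

View pics/c11.png

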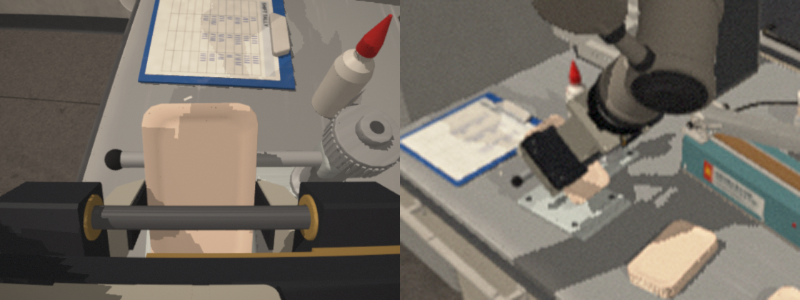

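Both views show the tray square over the bar at (200,155) with its low end behind the lip. I'll lower it slowly.

Call:
{"fn": "play_rows", "kwargs": {
  "rows": [
    [[0, 0, -0.3], [0, 0, 0]],
    [[0, 0, -0.3], [0, 0, 0]],
    [[0, 0, -0.15], [0, 0, 0]],
    [[0, 0, -0.05], [0, 0, 0]],
    [[0, 0, 0], [0, 0, 0]],
    [[0, 0, 0], [0, 0, 0]]
  ]
}}

```text
time: 24.42
tool_pos: [432.8, 161.4, 64.7]
tcp_rot: [3.139, -0.698, 1.679]
contact_force: [-1.4, -0.6, 1.7]
grip_width: 67.6
finger_force: 30.0
```

Call:
{"fn": "play_rows", "kwargs": {
  "rows": [
    [[0, 0, -0.05], [0, 0, 0]],
    [[0, 0, -0.05], [0, 0, 0]],
    [[0, 0, 0], [0, 0, 0]],
    [[0, 0, 0], [0, 0, 0]]
  ]
}}

```text
time: 24.92
tool_pos: [433.1, 161.5, 63.0]
tcp_rot: [3.138, -0.699, 1.679]
contact_force: [-2.2, -6.7, 15.2]
grip_width: 67.5
finger_force: 30.0
```

Contact came at the expected height, with the tray origin at z of about 50. I'll ease off, open, and retreat along the tool axis.

Call:
{"fn": "play_rows", "kwargs": {
  "rows": [
    [[0, 0, 0.04], [0, 0, 0]],
    [[0, 0, 0], [0, 0, 0]]
  ]
}}

```text
time: 25.18
tool_pos: [433.1, 161.4, 63.1]
tcp_rot: [3.138, -0.698, 1.679]
contact_force: [-0.5, -3.5, 6.3]
grip_width: 67.5
finger_force: 30.0
```

Call:
{"fn": "play_rows", "kwargs": {
  "rows": [
    [[0, 0, 0], [0, 0, 0]],
    [[0, 0, 0], [0, 0, 0]],
    [[0, 0, 0], [0, 0, 0]],
    [[0, 0, 0], [0, 0, 0]],
    [[0, 0, 0], [0, 0, 0]],
    [[0.03, -0.3, 0.38], [0, 0, 0]],
    [[0.06, -0.6, 0.76], [0, 0, 0]],
    [[0.06, -0.6, 0.76], [0, 0, 0]],
    [[0.06, -0.6, 0.76], [0, 0, 0]],
    [[0.06, -0.6, 0.76], [0, 0, 0]],
    [[0, 0, 0], [0, 0, 0]],
    [[0, 0, 0], [0, 0, 0]]
  ],
  "hand": 1
}}

```text
time: 26.68
tool_pos: [440.5, 80.6, 165.2]
tcp_rot: [3.14, -0.698, 1.678]
contact_force: [-0.2, -0.4, 0.0]
grip_width: 91.7
finger_force: 0.0
```

```bash
python3 m10.py c12; python3 - <<'E'
from h import *
from scipy.optimize import least_squares
c=shot('wrist');M=R.from_euler('z',96.0,degrees=True).as_matrix();p=np.array([430.8,181.8,0])
for q in('thin_tray','collar_lug','index_tab','collar_axis'):
    r=pinpoint(q,'wrist')[:1]
    for x in r: print(q,np.round(x['at']),round(x['p'],2),M.T@(onz(c,x['at'],{'thin_tray':48,'collar_lug':96.5,'index_tab':82.5,'collar_axis':96.5}[q])-p))
m=trace('thin_tray','wrist')[0];r=cv2.minAreaRect(max(cv2.findContours(m['mask'].astype(np.uint8),0,1)[0],key=cv2.contourArea))
print(m['p'],r)
n=np.array([-np.sin(np.radians(40)),0,np.cos(np.radians(40))]);P0=np.array([-12.9,0,48.2])+9*n
for b in cv2.boxPoints(r):
    o,d=ray(c,b[::-1]);o=M.T@(o-p);d=M.T@d;print(o+d*((P0-o)@n)/(d@n))
E
```

```text
time 26.675 TCP [440.501  80.595 165.182] tray origin in rest [-90.87    0.927 152.309] normal [-0.643  0.     0.766] tray x [ 0.001 -1.     0.001] width 91.71671419774941 j [-0.404  0.433  1.853  0.622  1.301 -0.819] [-0.21  -0.364  0.045]
tilt 39.981713799982806
thin_tray [208. 278.] 0.74 [-5.61871833  3.58812178 48.        ]
collar_lug [150. 474.] 0.67 [  19.0346322  -143.25384694   96.5       ]
index_tab [161. 465.] 0.87 [  18.86981221 -142.84536597   82.5       ]
collar_axis [150. 426.] 0.97 [  19.04535446 -106.41477516   96.5       ]
0.68 ((283.0, 208.5), (143.0, 90.0), 90.0)
[30.10167734 34.01062319 96.0313572 ]
[ 30.17813457 -33.84244119  96.09551243]
[-59.51700084 -37.87696973  20.83235739]
[-59.6175817   37.38292761  20.74796003]
```

View pics/c12.png

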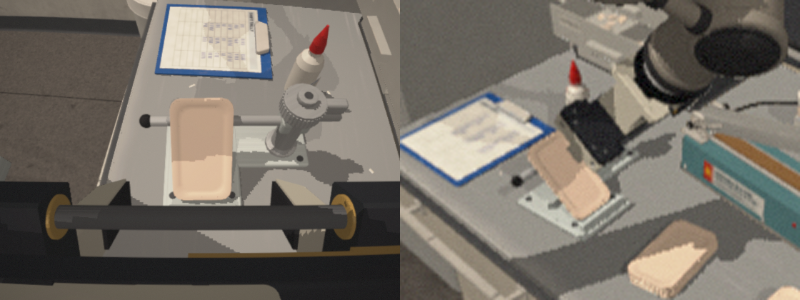

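The tray leans square and centred over the bar with its low end behind the lip (origin at x ≈ -9, y ≈ 0). The lug points along the tab direction, and the bottle is upright. Handing in.

```bash
python3 -c "
from plant import bot
print(bot.close_job())"
```

```text
the job is handed in; nothing more can be done
None
```

I handed the job in at about 27 s. The collar is locked with its lug over the index tab, and the thin tray leans face up on the rest, centred and square to the lip. The last pictures confirmed this, but no verdict was returned.

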